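# Tilt check of a blood tube rocker with an angle gauge

### The job

Prepare the tube rocker for its tilt setting: press the raised edge of the steel cover plate down until the plate sits flush in the rocking platform's frame, then stand the angle gauge upright on the middle of the plate, square to it and with its dial still facing away from the robot, and let go of the gauge. Then rock the platform, left end down, until the gauge's swinging needle settles on the broad black mark of its ring, and finish while still holding the platform there, so that a colleague can tighten the drive; leave everything else on the bench alone.

Things in the scene. Friction and masses are not known exactly. Their poses are not given: they have to be found in the camera images.
- mixer: Tube rocker, fixed: white housing 200 x 270 mm, 64 mm high, under a rocking aluminium platform. Origin under its centre; z up, x away from the robot (yaw within 0.25 rad), y left along the platform. Axle along x, 105 mm up. Platform frame 180 (x) x 300 mm (y), top 14 mm above the axle (119 mm up when level); at each y end a flange 120 (x) x 30 mm (y), 8 mm thick, top flush with the frame.
- platform (a joint): Tilt of the platform about its axle, rad: 0 level, positive = left (+y) end down, stops at +-0.32, starts at 0. Sprung to level (3 N m per rad: about 18 N per rad, pushed at the flange); it swings back when let go.
- left_end (a point): Middle of the top face of the platform's left (+y) flange: 165 mm in y from the axle and 14 mm above it. Moves and turns with the platform; z is the normal of the platform's top. Pushing down here tips the platform to the left.
- plate (a joint): Opening angle of the steel cover plate, rad: 0 = flush in the frame, starts at 0.07 to 0.115. It turns about its edge nearest the robot; the far (+x) edge is held up by a tight rubber seal, stays where it is left and needs about 3 to 5 N there to push down.
- plate_edge (a point): Top face of the cover plate, middle of its raised far edge, 10 mm in from the rim, 140 mm from its hinge line (plate 150 mm in x, 270 mm in y, 6 mm thick). It lies straight above the axle, so pushing here does not tip the platform. 119 mm above the bench when flush, level with the frame.
- plate_mid (a point): Centre of the plate's top face, straight above the axle (75 mm from the hinge line). Axes of the plate: x away from its hinge edge (the mixer's x when flush), y to the left along the platform, z its normal.
- gauge: Loose angle gauge, 0.3 kg, upright on the bench: grey body 26 mm thick (x), 96 mm wide (y), top 110 mm up, on a dark steel foot 36 x 100 mm, 10 mm high. Origin under the foot's centre; x points out of the dial (away from the robot within 0.5 rad), y left, z up. Pinch it across its thickness (x) near the top. Dial centre 54 mm up on the +x face, ring radius 43 mm.
- needle (a joint): Swing of the needle about the dial's centre relative to the gauge's body, rad, positive about the gauge's x axis; 0 = straight up the body. Weighted, it hangs upright in the world and swings for about a second after a movement: when the gauge's left (+y) side goes down by A it settles at +A.
- ring (a joint): Angle at which the ring with the mark is set, same zero and sign as the needle: 0.13 to 0.25 rad (7 to 14 degrees); it stays put. The needle is on the mark when both read the same.
- needle_tip (a point): Tip of the black needle, 34 mm from the dial's centre; z points along the needle.
- mark (a point): The broad black mark on the gauge's light metal ring, 4 mm wide, 36 mm from the dial's centre; z points outward from the centre.
- tube_rack: Bystander: red wire rack of capped tubes, 52 x 182 mm, 90 mm high; origin under its centre.
- tray: Bystander: shallow grey tray with two tubes, 90 x 170 x 40 mm; origin under its centre.
- timer: Bystander: small white lab timer, 65 x 65 x 18 mm; origin under its centre.
- screwdriver: Bystander: screwdriver lying on the bench, about 0.2 m long.
- reagent: Bystander: reagent bottle, radius 27 mm, 110 mm high; origin under its centre.
- tape: Bystander: roll of tape lying flat, radius 36 mm, 19 mm high; origin under its centre.
- beaker: Bystander: clear beaker, radius 32 mm, 75 mm high; origin under its centre.
- hex_key: Bystander: hex key lying on the bench, long leg 85 mm from the origin along its y, 8 mm high.
Mind the look-alikes: they are no part of the job. What is shaped like the gauge but red is not meant.

How it is judged:
By the outcome, as a careful person would: the job done as asked, in the order asked, and still so for the second after the job is handed in, while the arm keeps its last pose, push and grip.
It also fails if it takes over 64 s, if anything falls off the work surface, if the arm or the gripper's body presses on something with over 40 N, if the wrist force passes 120 N, or if a joint passes its speed limit or range.

### The arm

A 6-joint arm with a two-finger parallel gripper is mounted at the origin on the work surface. World frame = base frame: x ahead of the robot, y to its left, z up, the work surface at z = 0. Lengths are in m, angles in degrees, forces in N, time in s.
With the tool pointing down it reaches from about 0.35 to 0.875 m from the base axis. Payload 4.2 kg.
Tool frame: the origin (TCP) lies on the front face of the gripper's body, between the roots of the fingers; the fingertips stand 70 mm ahead of it and the grasp point (between the pads) lies 51 mm ahead of it (r.nose_length is the distance from the TCP to the fingertips, in m); z points along the fingers, y is the direction in which the jaws open and shut (so a half turn about z gives the same grasp; the last joint's range is limited). The gripper opens to 87 mm and grips with 3 to 60 N. Pads are 19 mm wide; open, the fingers measure 117 mm over their backs; the gripper's body (75 mm by 190 mm) begins 51 mm behind the grasp point.
Start: joints at [-52.964, 22.042, 0.453, 0, -68.411, -14.817], TCP at [0.236, -0.579, 0.292] pointing down, gripper open.
Joint ranges: [-179.83, 179.83], [-69.29, 118.12], [-61.27, 80.66], [-181.25, 117.63], [-171.15, -9.14], [-177.46, 177.46]. Speed limits (degrees/s): [159.86, 159.86, 180, 180, 180, 180].

### API

Orientations are given as a 3x3 rotation matrix whose columns are the frame's x, y, z axes.
In Python, from station import telemetry, capture, order, r gives the robot as it stands.
- The arm moves only by the tool drive_tool, never from a script. Its argument "series" is a list of rows, each a list of 4 numbers: the shift along the tool's x, y, z as a fraction of full scale, then the turn about the tool's z as a fraction of full scale. In form: [[dx, dy, dz, turn], ...]. A call has 1 to 10 rows; each row is the pose to reach, as a shift and turn from the pose commanded when the call began, along the tool's axes at that moment; what a row does not reach only later rows make up. Full scale, the value 1, is 0.12 m for a shift and 2 rad for a turn. A row lasts 1/8 s, in which the tool goes at most 62.5 mm and 10.7 degrees, less where a joint would pass 70% of its speed; a pose out of reach is approached as far as the arm can. A call with a number of a shift or a turn outside -1 to 1 is refused whole. A call with a gripper value outside its range is refused whole. "fingers" is the finger opening in mm, from 0 to 87, set as the call begins (left out, the last holds). The fingers move at their own pace and stop on an object; the grip force is fixed at half the most. Time passes only in rows, so rows that repeat a pose let the fingers close. It gives the time, the measured TCP pose, the force and the opening at its end, in the units of the state.
- telemetry.sense(): the state, without advancing time (a new reading comes with each control period).
- capture(name): name is "side" or "top" or "wrist"; returns a dict with "color" (400x640x3 uint8, blue, green, red), "fx", "fy", "cx", "cy" (pixels), "eye" and "attitude" of the camera in the world; the wrist camera has in their place "mount" (4x4, takes a point from camera to tool coordinates, whose origin is the TCP and whose axes are the flange's). Camera axes: x right, y up, looking along -z (the intrinsics and any distortion apply to the point x, -y, -z); pixel columns grow to the right and rows downward; lengths in m; the calibration is good to about 2 mm. A picture is of the moment at which its call begins: read the wrist's pose just before it. There is no depth.
- order.finish_job(): hands the job in, once; it reports no verdict.
The state is a dict: "time_s": time; "joints": joint angles; "joint_velocities": joint speeds; "effort": joint torques, N m; "tcp_pos": TCP position; "ee_rot": TCP orientation; "wrist_force": force on the tool from outside, world axes, zero at the start; "moment": the same for the moment, N m; "gripper_width": opening from 0.0 (shut) to 1.0 (fully open).
Only numpy, scipy, OpenCV 4.12 (cv2) and the standard library are available. Lean on these libraries where they do the work, as an engineer would, in place of code of your own. Each camera call takes 0.05 s, during which the arm holds its last target. There are 200 camera calls.

## Working session

There is one attempt and no reset: what is moved stays moved. The work goes in short steps, Python scripts to look and compute and a tool call to move; the robot and the scene stay as the last step left them, time stands still between calls to the robot, and variables do not carry over. Pictures are saved under pics/ and viewed, about 8 in all and at most 12, crops included, and the job is handed in when it is done.

Besides the shell and the picture viewer there is one more tool, called after "Request:" in YAML: its name, and indented under it one key for each argument. drive_tool: Moves the arm, as the interface text tells. Shift numbers are shares of 0.12 m and turn numbers shares of 2 rad, none past 1 either way. Its arguments: {"type":"object","properties":{"series":{"type":"array","items":{"type":"array","items":{"type":"number","minimum":-1,"maximum":1}}},"fingers":{"type":"number"}},"required":["series"]}

```bash
ls; mkdir -p pics; cat > h.py <<'E'
import numpy as np, cv2
from station import telemetry, capture, order, r
def snap(cam,name,crop=None,scale=1):
    s=telemetry.sense(); c=capture(cam); im=c["color"]
    if cam=="wrist":
        T=np.eye(4);T[:3,:3]=s["ee_rot"];T[:3,3]=s["tcp_pos"];M=T@np.array(c["mount"])
        c["eye"]=M[:3,3];c["attitude"]=M[:3,:3]
    np.save(f"pics/{name}.npy",{k:v for k,v in c.items()},allow_pickle=True)
    out=im
    if crop: out=im[crop[1]:crop[3],crop[0]:crop[2]]
    out=cv2.resize(out,None,fx=scale,fy=scale,interpolation=cv2.INTER_CUBIC)
    cv2.imwrite(f"pics/{name}.png",out); return c
def load(name): return np.load(f"pics/{name}.npy",allow_pickle=True).item()
def ray(c,u,v):
    d=np.array([(u-c["cx"])/c["fx"],-(v-c["cy"])/c["fy"],-1.]); return np.array(c["eye"]),np.array(c["attitude"])@d
def atz(c,u,v,z):
    e,d=ray(c,u,v); return e+d*(z-e[2])/d[2]
def proj(c,p):
    q=np.array(c["attitude"]).T@(np.array(p)-c["eye"]); return c["cx"]+c["fx"]*q[0]/-q[2], c["cy"]-c["fy"]*q[1]/-q[2]
E
python3 - <<'E'
from h import *
a=snap("top","top0"); b=snap("side","side0")
cv2.imwrite("pics/both.png",cv2.resize(np.vstack([a["color"],b["color"]]),(480,600),interpolation=cv2.INTER_AREA))
for c in(a,b): print({k:v for k,v in c.items() if k!="color"})
print(telemetry.sense())
E
```

```text
pics
{'fx': 445.8119316109717, 'fy': 445.8119316109717, 'cx': 332.167540271924, 'cy': 199.61637917084224, 'eye': array([ 0.35156246, -0.04001102,  1.24916904]), 'attitude': array([[ 0.01032207,  0.98143219, -0.19153149],
       [-0.99982483,  0.007139  , -0.0173017 ],
       [-0.0156131 ,  0.19167653,  0.98133396]])}
{'fx': 511.84776753400484, 'fy': 511.84776753400484, 'cx': 321.8629931270205, 'cy': 200.16882843999994, 'eye': array([-0.1808284 , -0.8801587 ,  1.16851752]), 'attitude': array([[ 0.7512304 ,  0.4541249 , -0.47898169],
       [-0.65993884,  0.52949585, -0.53302427],
       [ 0.01155922,  0.71652266,  0.69746804]])}
{'time_s': 0.1, 'joints': array([-5.29647495e+01,  2.20864284e+01,  3.88196165e-01, -2.58852156e-02,
       -6.84097353e+01, -1.48165051e+01]), 'joint_velocities': array([ 0.01167225, -0.12425611,  0.13344983,  0.16432693,  0.00494287,
       -0.05414185]), 'effort': array([-7.69741764e-04, -3.91690135e+01,  1.87933463e+01,  4.23193350e+00,
        1.34349702e-02, -6.76393120e-05]), 'tcp_pos': array([ 0.23621639, -0.57821717,  0.29127062]), 'ee_rot': array([[-9.25809887e-01, -3.77988642e-01, -7.99618661e-04],
       [-3.77989480e-01,  9.25808222e-01,  1.75723296e-03],
       [ 7.60794289e-05,  1.92911109e-03, -9.99998136e-01]]), 'wrist_force': array([ 1.16514405, -0.03972961,  0.4360356 ]), 'moment': array([ 0.00728967,  0.02061703, -0.01452421]), 'gripper_width': 1.000130460498668}
```

View pics/top0.png

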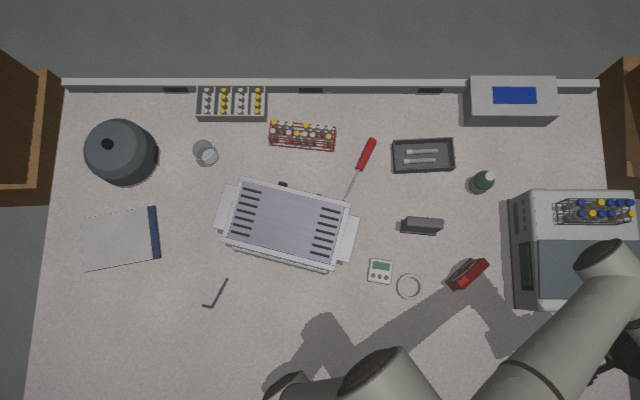

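View pics/side0.png

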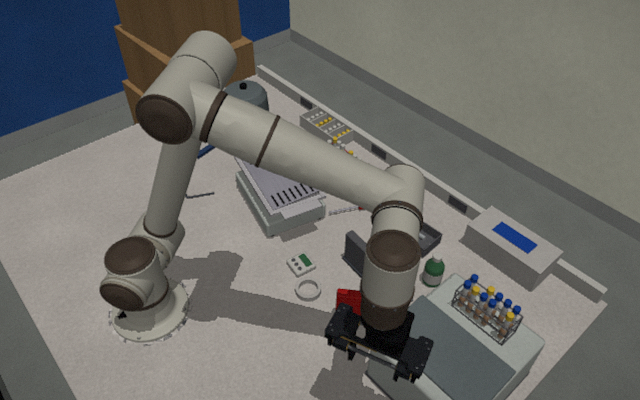

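The top view shows the mixer at about (287,223) and its left flange at (228,207). There are two gauge-shaped things: a grey one at (422,225) and a red one at (468,272). The grey one fits the description, because the red one is explicitly not meant. I'll confirm it in an enlarged crop.

```bash
python3 - <<'E'
from h import *
a=load("top0")["color"]
cv2.imwrite("pics/c1.png",cv2.resize(a[165:300,205:505],None,fx=2.66,fy=2.66,interpolation=cv2.INTER_CUBIC)[:600,:800])
E
```

```text
(no output)
```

View pics/c1.png

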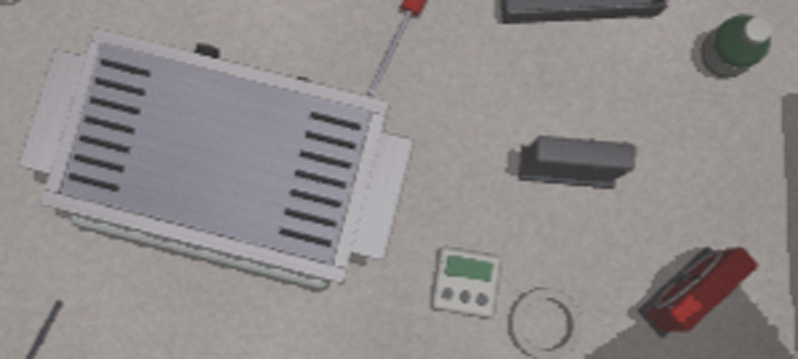

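```bash
python3 - <<'E'
from h import *
c=load("top0")
f=lambda x,y,z: atz(c,x/2.66+205,y/2.66+165,z)[:2]
P=[f(x,y,.119) for x,y in [(97,31),(386,103),(341,280),(45,204)]]
print(np.round(P,4)); print("center",np.mean(P,0)); 
for i in range(4): print(np.linalg.norm(P[i]-P[(i+1)%4]), np.degrees(np.arctan2(*(P[(i+1)%4]-P[i])[::-1])))
for x,y in [(55,52),(23,165),(411,140),(383,258)]: print("fl",f(x,y,.119))
for x,y in [(540,137),(634,143),(632,171),(538,165)]: print("gt",f(x,y,.11))
for x,y in [(520,180),(615,187)]: print("gfoot",f(x,y,.01))
E
```

```text
[[ 0.6317  0.218 ]
 [ 0.5617 -0.0664]
 [ 0.3918 -0.0245]
 [ 0.4609  0.2596]]
center [0.51152941 0.09665569]
0.29296107808884175 -103.81705418112487
0.17498650900044835 166.1382725123451
0.29236875987525424 76.322579574936
0.1756995715724046 -13.668107408305492
fl [0.61019464 0.25834577]
fl [0.4983375  0.28301723]
fl [ 0.52565338 -0.09059359]
fl [ 0.41273839 -0.06400239]
gt [ 0.53096866 -0.21590602]
gt [ 0.52581425 -0.30643425]
gt [ 0.49855657 -0.3035006 ]
gt [ 0.50362727 -0.21337493]
gfoot [ 0.50100381 -0.20944739]
gfoot [ 0.49449571 -0.3083176 ]
```

```bash
python3 - <<'E'
from h import *
c=snap("wrist","w0")
print(np.round(c["mount"],3),c["fx"],c["cx"],c["cy"],c.keys(), r.nose_length,[a for a in dir(r) if a[0]!='_'])
print(c["attitude"],c["eye"])
E
```

```text
[[-0.     0.971  0.24   0.064]
 [ 1.     0.    -0.001  0.   ]
 [-0.001  0.24  -0.971 -0.092]
 [ 0.     0.     0.     1.   ]] 287.9659811457992 318.3352945091465 199.7139857433031 dict_keys(['color', 'fx', 'fy', 'cx', 'cy', 'mount', 'eye', 'attitude']) 0.0697 ['PlanningError', 'nose_length']
[[-0.37777404 -0.89919467 -0.22076171]
 [ 0.92589316 -0.36612053 -0.09315369]
 [ 0.00293791 -0.2395928   0.97086902]] [ 0.1765708  -0.60257552  0.38358308]
```

Request:
drive_tool:
  series:
    - [-0.4,0.35,0,0]
    - [-0.93,0.81,0,0]
    - [-0.93,0.81,0,0]
  fingers: 0

```text
time_s: 0.52
tcp_pos: [0.3036, -0.4439, 0.2922]
ee_rot: [[-0.925, -0.38, -0.0], [-0.38, 0.925, 0.001], [-0.0, 0.001, -1.0]]
wrist_force: [-0.6, -0.8, -0.5]
gripper_width: 0.746
```

Request:
drive_tool:
  series:
    - [-0.4,0.35,0,0]
    - [-0.93,0.81,0,0]
    - [-0.93,0.81,0,0]

```text
time_s: 0.9
tcp_pos: [0.3702, -0.3117, 0.2923]
ee_rot: [[-0.925, -0.381, 0.0], [-0.381, 0.925, 0.0], [-0.0, 0.0, -1.0]]
wrist_force: [0.4, 0.1, 0.1]
gripper_width: 0.403
```

Request:
drive_tool:
  series:
    - [-0.4,0.35,0,0]
    - [-0.93,0.81,0,0]
    - [-0.93,0.81,0,0]

```text
time_s: 1.27
tcp_pos: [0.4369, -0.1795, 0.2922]
ee_rot: [[-0.924, -0.381, 0.0], [-0.381, 0.924, 0.0], [-0.0, 0.0, -1.0]]
wrist_force: [-0.2, -0.8, -0.1]
gripper_width: 0.066
```

Request:
drive_tool:
  series:
    - [-0.4,0.35,0,0]
    - [-0.93,0.81,0,0]
    - [-0.93,0.81,0,0]

```text
time_s: 1.65
tcp_pos: [0.5036, -0.0472, 0.292]
ee_rot: [[-0.925, -0.381, -0.0], [-0.381, 0.925, 0.0], [-0.0, 0.0, -1.0]]
wrist_force: [-0.1, -0.4, 0.4]
gripper_width: 0.003
```

Request:
drive_tool:
  series:
    - [-0.4,0.35,0,-0.09]
    - [-0.93,0.81,0,-0.18]
    - [-0.93,0.81,0,-0.27]
    - [-0.93,0.81,0,-0.36]
    - [-0.93,0.81,0,-0.471]
    - [-0.93,0.81,0,-0.471]

```text
time_s: 2.4
tcp_pos: [0.569, 0.0824, 0.2919]
ee_rot: [[-0.239, -0.971, -0.001], [-0.971, 0.239, -0.0], [0.0, 0.001, -1.0]]
wrist_force: [0.9, -0.3, -0.3]
gripper_width: 0.004
```

```bash
python3 - <<'E'
from h import *
s=telemetry.sense();print(s["time_s"],s["tcp_pos"],s["joints"],s["ee_rot"])
c=snap("wrist","w1",None,1.25)
E
```

```text
2.4 [0.56898573 0.08244058 0.29186374] [ 2.43785979e+01  1.72116343e+01 -6.78737672e+00 -8.75033992e-03
 -6.60492118e+01 -3.81925255e+01] [[-2.38829609e-01 -9.71061141e-01 -8.24210358e-04]
 [-9.71061403e-01  2.38829861e-01 -2.20272495e-04]
 [ 4.10744105e-04  7.47751273e-04 -9.99999636e-01]]
```

View pics/w1.png

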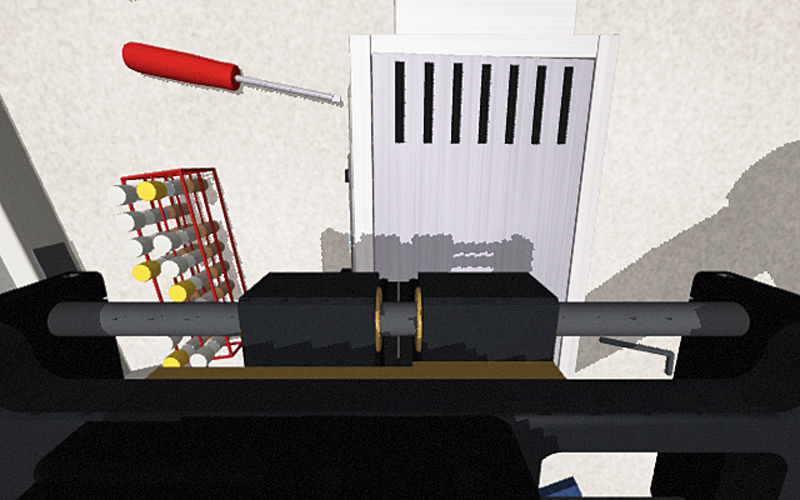

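The wrist view shows the mixer square to the tool. The frame's right-end corners are at (350,36) and (617,36) in the 1.25x picture, and the flange corners are at the top edge.

```bash
python3 - <<'E'
from h import *
c=load("w1")
a=np.radians(-13.8);R=np.array([[np.cos(a),-np.sin(a)],[np.sin(a),np.cos(a)]])
m=np.array([.5115,.0967])
for x,y in [(350,36),(617,36),(372,53),(597,58),(397,4),(580,4),(604,200),(352,145)]:
    p=atz(c,x/1.25,y/1.25,.119)[:2]; print((x,y),p.round(4),(R.T@(p-m)).round(4))
E
```

```text
(350, 36) [ 0.5653 -0.0655] [ 0.091  -0.1447]
(617, 36) [ 0.3936 -0.0233] [-0.0858 -0.1447]
(372, 53) [ 0.5538 -0.0522] [ 0.0766 -0.1345]
(597, 58) [ 0.408  -0.0132] [-0.0743 -0.1314]
(397, 4) [ 0.5307 -0.0762] [ 0.0599 -0.1634]
(580, 4) [ 0.4152 -0.0479] [-0.0591 -0.1634]
(604, 200) [0.4134 0.0832] [-0.092  -0.0365]
(352, 145) [0.5827 0.0016] [ 0.0918 -0.0754]
```

Request:
drive_tool:
  series:
    - [0,0,0.35,0]
    - [0,0,0.6,0]
    - [0,0,0.68,0]
    - [0,0,0.72,0]
    - [0,0,0.76,0]
    - [0,0,0.79,0]

```text
time_s: 3.2
tcp_pos: [0.5702, 0.0825, 0.199]
ee_rot: [[-0.238, -0.971, 0.004], [-0.971, 0.238, 0.001], [-0.001, -0.003, -1.0]]
wrist_force: [0.8, -0.1, 3.7]
gripper_width: 0.003
```

Request:
drive_tool:
  series:
    - [0,0,0.01,0]
    - [0,0,0.03,0]
    - [0,0,0.04,0]
    - [0,0,0.05,0]

```text
time_s: 3.7
tcp_pos: [0.5696, 0.0826, 0.1917]
ee_rot: [[-0.239, -0.971, 0.001], [-0.971, 0.239, 0.001], [-0.001, -0.001, -1.0]]
wrist_force: [3.7, -0.4, 4.1]
gripper_width: 0.004
```

Request:
drive_tool:
  series:
    - [0,0,0.01,0]
    - [0,0,0.02,0]
    - [0,0,0.02,0]
    - [0,0,0.02,0]

```text
time_s: 4.2
tcp_pos: [0.5692, 0.0826, 0.1891]
ee_rot: [[-0.239, -0.971, 0.0], [-0.971, 0.239, 0.0], [-0.0, -0.0, -1.0]]
wrist_force: [2.6, 0.9, 4.4]
gripper_width: 0.007
```

Request:
drive_tool:
  series:
    - [0,0,0.01,0]
    - [0,0,0.015,0]
    - [0,0,0.015,0]
    - [0,0,0.015,0]

```text
time_s: 4.7
tcp_pos: [0.5692, 0.0825, 0.189]
ee_rot: [[-0.238, -0.971, 0.001], [-0.971, 0.238, 0.0], [-0.0, -0.001, -1.0]]
wrist_force: [-0.7, 1.6, 11.7]
gripper_width: 0.007
```

Request:
drive_tool:
  series:
    - [0,0,0.02,0]
    - [0,0,0.02,0]
    - [0,0,-0.3,0]
    - [0,0,-0.8,0]
    - [0,0,-0.88,0]

```text
time_s: 5.32
tcp_pos: [0.5692, 0.0824, 0.296]
ee_rot: [[-0.239, -0.971, 0.003], [-0.971, 0.239, 0.002], [-0.002, -0.003, -1.0]]
wrist_force: [-1.0, -0.4, -0.3]
gripper_width: 0.001
```

Request:
drive_tool:
  series:
    - [0.5,-0.06,0,0]
    - [1,-0.12,0,0]
    - [1,-0.12,0,0]
  fingers: 87

```text
time_s: 5.7
tcp_pos: [0.5519, -0.0408, 0.2906]
ee_rot: [[-0.244, -0.97, -0.007], [-0.97, 0.244, -0.0], [0.002, 0.007, -1.0]]
wrist_force: [0.1, -0.3, -0.1]
gripper_width: 0.259
```

Request:
drive_tool:
  series:
    - [0.5,-0.06,0,-0.045]
    - [1,-0.12,0,-0.09]
    - [1,-0.12,0,-0.09]
    - [1,-0.12,0,-0.09]

```text
time_s: 6.2
tcp_pos: [0.5392, -0.157, 0.2914]
ee_rot: [[-0.062, -0.998, -0.003], [-0.998, 0.062, 0.001], [-0.001, 0.003, -1.0]]
wrist_force: [0.5, -0.1, 0.6]
gripper_width: 0.719
```

```bash
python3 - <<'E'
from h import *
s=telemetry.sense();print(s["time_s"],s["tcp_pos"],s["joints"],s["ee_rot"])
c=snap("wrist","w2",None,1.25)
a=capture("top");np.save("pics/t2.npy",a)
cv2.imwrite("pics/t2.png",a["color"])
E
```

```text
6.2 [ 0.5392124  -0.15695255  0.29143273] [ 2.78164180e-01  1.59921142e+01 -8.56331398e+00 -6.14766824e-02
 -6.56308642e+01 -3.78515294e+00] [[-6.16149977e-02 -9.98094680e-01 -3.25589825e-03]
 [-9.98099702e-01  6.16121709e-02  9.61579558e-04]
 [-7.59144482e-04  3.30895880e-03 -9.99994237e-01]]
```

View pics/w2.png

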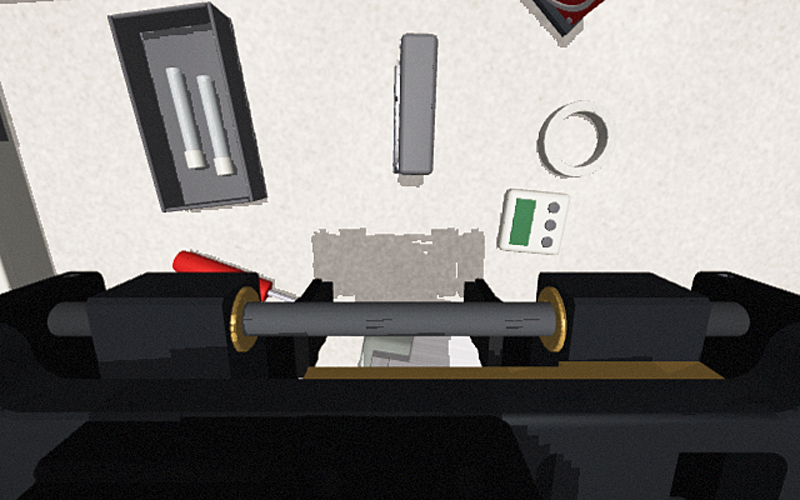

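The gauge's grey top runs from (402,34) to (434,174), nearly aligned with the tool. The dial edge shows on its far (+x) side, as described.

```bash
python3 - <<'E'
from h import *
c=load("w2"); s=telemetry.sense()
P=np.array([atz(c,x/1.25,y/1.25,.11) for x,y in [(402,34),(437,34),(434,174),(401,174)]])
print(P.round(4),P.mean(0)); d=(P[2]+P[3]-P[0]-P[1]);print(np.linalg.norm(d)/2,np.degrees(np.arctan2(d[1],d[0])), P[1]-P[0])
t=P.mean(0)-s["tcp_pos"]; print("tool shift/0.12",(np.array(s["ee_rot"]).T@t/.12).round(3))
t=np.load("pics/t2.npy",allow_pickle=True).item()["color"]
E
```

```text
[[ 0.527  -0.3047  0.11  ]
 [ 0.5032 -0.3032  0.11  ]
 [ 0.5088 -0.2098  0.11  ]
 [ 0.5333 -0.2114  0.11  ]] [ 0.51807914 -0.25727043  0.11      ]
0.09351039136330382 86.37076898232094 [-0.02383314  0.00144958  0.        ]
tool shift/0.12 [0.852 0.127 1.517]
```

Request:
drive_tool:
  series:
    - [0.4,0.06,0,0]
    - [0.852,0.127,0,0]
    - [0.852,0.127,0,0]
    - [0.852,0.127,0.3,0]
    - [0.852,0.127,0.7,0]
    - [0.852,0.127,0.9,0]
    - [0.852,0.127,0.9,0]

```text
time_s: 7.18
tcp_pos: [0.5179, -0.2568, 0.1828]
ee_rot: [[-0.059, -0.998, -0.005], [-0.998, 0.059, 0.001], [-0.001, 0.005, -1.0]]
wrist_force: [-0.6, -0.5, 1.1]
gripper_width: 0.996
```

Request:
drive_tool:
  series:
    - [0,0,0.1,0]
    - [0,0,0.2,0]
    - [0,0,0.212,0]
    - [0,0,0.212,0]

```text
time_s: 7.68
tcp_pos: [0.5185, -0.2588, 0.1596]
ee_rot: [[-0.061, -0.998, 0.0], [-0.998, 0.061, -0.0], [0.0, -0.0, -1.0]]
wrist_force: [-0.6, -0.6, 0.7]
gripper_width: 0.997
```

Request:
drive_tool:
  series:
    - [0,0,0,0]
    - [0,0,0,0]
    - [0,0,0,0]
    - [0,0,0,0]
    - [0,0,0,0]
    - [0,0,0,0]
    - [0,0,0,0]
    - [0,0,0,0]
    - [0,0,0,0]
  fingers: 0

```text
time_s: 8.8
tcp_pos: [0.5184, -0.2587, 0.1594]
ee_rot: [[-0.061, -0.998, 0.0], [-0.998, 0.061, -0.0], [-0.0, -0.0, -1.0]]
wrist_force: [0.7, -0.5, -0.2]
gripper_width: 0.292
```

Request:
drive_tool:
  series:
    - [0,0,-0.1,0]
    - [0,0,-0.4,0]
    - [0,0,-0.75,0]
    - [0,0,-1,0]
    - [0,0,-1,0]

```text
time_s: 9.43
tcp_pos: [0.5192, -0.2589, 0.2822]
ee_rot: [[-0.061, -0.998, 0.006], [-0.998, 0.061, -0.001], [0.001, -0.006, -1.0]]
wrist_force: [-0.3, 0.1, -3.8]
gripper_width: 0.299
```

Request:
drive_tool:
  series:
    - [0,0,-0.2,0]
    - [-0.2,0.02,-0.35,0]
    - [-0.5,0.05,-0.35,0]
    - [-0.8,0.07,-0.35,0]
    - [-0.98,0.075,-0.35,0]

```text
time_s: 10.05
tcp_pos: [0.5154, -0.1391, 0.3191]
ee_rot: [[-0.06, -0.998, -0.004], [-0.998, 0.06, 0.001], [-0.001, 0.004, -1.0]]
wrist_force: [-0.6, -0.8, -3.2]
gripper_width: 0.294
```

Request:
drive_tool:
  series:
    - [-0.3,0.02,0,0]
    - [-0.6,0.04,0,0]
    - [-0.98,0.075,0,0]

```text
time_s: 10.42
tcp_pos: [0.5136, -0.022, 0.319]
ee_rot: [[-0.062, -0.998, -0.004], [-0.998, 0.062, -0.0], [0.0, 0.004, -1.0]]
wrist_force: [1.0, -0.6, -3.8]
gripper_width: 0.293
```

Request:
drive_tool:
  series:
    - [-0.3,0.02,0,0.03]
    - [-0.6,0.04,0,0.06]
    - [-0.85,0.065,0,0.089]
    - [-0.98,0.075,0,0.089]
    - [-0.98,0.075,0,0.089]

```text
time_s: 11.05
tcp_pos: [0.5125, 0.0956, 0.3201]
ee_rot: [[-0.235, -0.972, -0.003], [-0.972, 0.235, -0.001], [0.002, 0.002, -1.0]]
wrist_force: [0.2, -0.4, -3.0]
gripper_width: 0.298
```

```bash
python3 - <<'E'
from h import *
s=telemetry.sense();print(s["time_s"],s["tcp_pos"],s["gripper_width"],s["wrist_force"],np.degrees(np.arctan2(s["ee_rot"][1][0],s["ee_rot"][0][0])))
a=snap("side","s3",(200,110,440,290),2)
b=snap("wrist","w3",None,1.0)
A=cv2.resize(a["color"][120:260,200:420],(640,407)); cv2.imwrite("pics/v3.png",cv2.resize(np.vstack([A,b["color"]]),(476,600)))
E
```

```text
11.05 [0.51245996 0.09558918 0.32005952] 0.29797131512600233 [ 0.22185136 -0.39963268 -3.02053005] -103.57757009878857
```

View pics/v3.png

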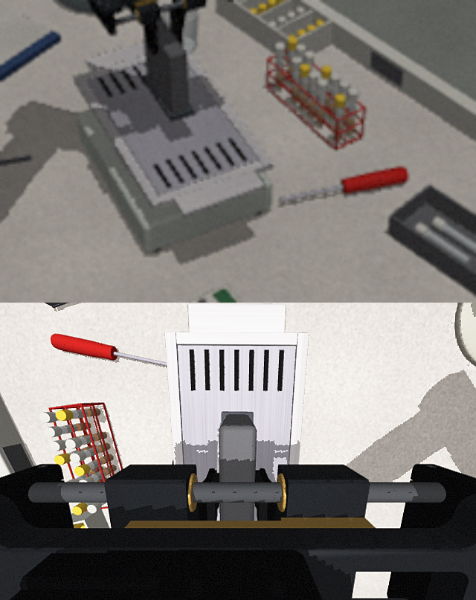

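Request:
drive_tool:
  series:
    - [0,0,0.08,0]
    - [0,0,0.16,0]
    - [0,0,0.23,0]
    - [0,0,0.28,0]
    - [0,0,0.31,0]
    - [0,0,0.33,0]
    - [0,0,0.33,0]

```text
time_s: 12.02
tcp_pos: [0.513, 0.0951, 0.2818]
ee_rot: [[-0.237, -0.972, 0.0], [-0.972, 0.237, -0.0], [0.0, -0.0, -1.0]]
wrist_force: [-1.5, -0.7, -4.6]
gripper_width: 0.297
```

Request:
drive_tool:
  series:
    - [0,0,0.01,0]
    - [0,0,0.02,0]
    - [0,0,0.02,0]

```text
time_s: 12.4
tcp_pos: [0.5129, 0.0951, 0.2794]
ee_rot: [[-0.237, -0.972, -0.0], [-0.972, 0.237, -0.0], [0.0, 0.0, -1.0]]
wrist_force: [0.1, -0.4, -4.1]
gripper_width: 0.3
```

Request:
drive_tool:
  series:
    - [0,0,0.01,0]
    - [0,0,0.015,0]
    - [0,0,0.015,0]

```text
time_s: 12.78
tcp_pos: [0.5131, 0.0951, 0.2783]
ee_rot: [[-0.236, -0.972, 0.001], [-0.972, 0.236, 0.0], [-0.0, -0.001, -1.0]]
wrist_force: [-1.3, -0.5, 2.1]
gripper_width: 0.302
```

Request:
drive_tool:
  series:
    - [0,0,0,0]
    - [0,0,0,0]
    - [0,0,0,0]
    - [0,0,0,0]
    - [0,0,-0.05,0]
    - [0,0,-0.2,0]
    - [0,0,-0.5,0]
    - [0,0,-0.5,0]
  fingers: 60

```text
time_s: 13.78
tcp_pos: [0.5142, 0.0955, 0.3412]
ee_rot: [[-0.236, -0.972, 0.007], [-0.972, 0.236, 0.002], [-0.004, -0.006, -1.0]]
wrist_force: [-0.2, 0.2, -0.0]
gripper_width: 0.693
```

Request:
drive_tool:
  series:
    - [-0.2,-0.4,0,0]
    - [-0.53,-0.8,0,0]
    - [-0.53,-1,0,0]
    - [-0.53,-1,0,0]
  fingers: 0

```text
time_s: 14.28
tcp_pos: [0.6456, 0.1284, 0.3353]
ee_rot: [[-0.238, -0.971, -0.003], [-0.971, 0.238, -0.001], [0.002, 0.003, -1.0]]
wrist_force: [-0.4, 0.3, 0.3]
gripper_width: 0.318
```

Request:
drive_tool:
  series:
    - [0,-0.36,0.2,0]
    - [0,-0.36,0.5,0]
    - [0,-0.36,0.74,0]
    - [0,-0.36,0.74,0]
    - [0,-0.36,0.74,0]
    - [0,-0.36,0.74,0]
    - [0,-0.36,0.74,0]

```text
time_s: 15.15
tcp_pos: [0.6868, 0.1184, 0.2503]
ee_rot: [[-0.237, -0.972, 0.002], [-0.972, 0.237, 0.001], [-0.001, -0.002, -1.0]]
wrist_force: [0.3, 0.4, 0.0]
gripper_width: 0.007
```

```bash
python3 - <<'E'
from h import *
s=telemetry.sense();print(s["time_s"],s["tcp_pos"],s["gripper_width"],s["wrist_force"],np.degrees(np.arctan2(s["ee_rot"][1][0],s["ee_rot"][0][0])))
snap("wrist","w4",None,1.25)
E
```

```text
15.15 [0.6867601  0.11840552 0.25029473] 0.007341301192025882 [0.3023359  0.44994272 0.0351027 ] -103.68509241220269
```

View pics/w4.png

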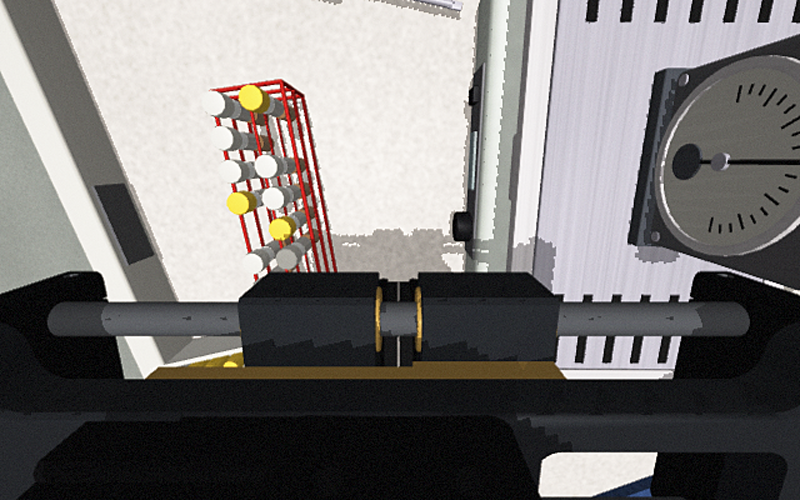

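The dial faces away from the robot, with its centre at (720,161), and the needle lies horizontal in this view. The mark is cut off at the right, so I'll raise the tool to see it.

Request:
drive_tool:
  series:
    - [0,0,-0.2,0]
    - [0,0,-0.36,0]
    - [0,0,-0.36,0]
    - [0,0,-0.36,0]
    - [0,0,-0.36,0]

```text
time_s: 15.82
tcp_pos: [0.6862, 0.1182, 0.2907]
ee_rot: [[-0.237, -0.972, -0.002], [-0.972, 0.237, -0.001], [0.001, 0.002, -1.0]]
wrist_force: [-0.3, 0.5, 0.2]
gripper_width: 0.003
```

```bash
python3 - <<'E'
from h import *
s=telemetry.sense();print(s["time_s"],s["tcp_pos"])
snap("wrist","w5",(440,30,640,230),3)
E
```

```text
15.825 [0.68616154 0.11817251 0.29065292]
```

View pics/w5.png

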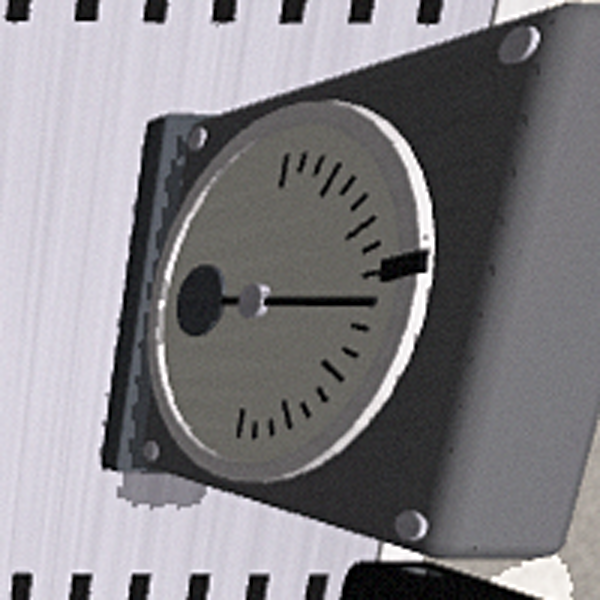

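```bash
python3 - <<'E'
from h import *
c=load("w5")
for yaw in (-13.6,-12.6,-14.6):
  for off in (.013,.018):
    a=np.radians(yaw);n=np.array([np.cos(a),np.sin(a),0]);ya=np.array([-np.sin(a),np.cos(a),0])
    g=np.array([.5128,.0965,.119])
    def pt(u,v,o=0):
        e,d=ray(c,u/3+440,v/3+30); t=((g+n*(off+o)-e)@n)/(d@n); p=e+d*t-g; return np.array([p@ya,p[2]])
    C=pt(252,300,.003);T=pt(376,301,.001);M=pt(405,266);mi=pt(382,270);mo=pt(428,263);W=pt(200,300)
    ang=lambda p,q:np.arctan2(-(p-q)[0],(p-q)[1])
    print(yaw,off,"C",C.round(4),"tip",np.linalg.norm(T-C).round(4),"mk",np.linalg.norm(M-C).round(4),"needle",ang(T,C).round(3),ang(T,W).round(3),"mark",ang(M,C).round(3),ang(mo,mi).round(3))
    if off==.013: print("feet", [pt(*q).round(4) for q in [(160,117),(118,468)]])
for q in [(160,117),(118,468)]: pass
E
```

```text
-13.6 0.013 C [-0.0014  0.0522] tip 0.0331 mk 0.0376 needle -0.002 0.001 mark 0.177 0.098
feet [array([-0.052 , -0.0022]), array([0.0496, 0.0004])]
-13.6 0.018 C [-0.0015  0.0594] tip 0.0319 mk 0.0362 needle -0.002 0.001 mark 0.177 0.098
-12.6 0.013 C [-0.0017  0.0522] tip 0.0331 mk 0.0377 needle -0.003 0.001 mark 0.174 0.098
feet [array([-0.052 , -0.0006]), array([ 0.0497, -0.0011])]
-12.6 0.018 C [-0.0018  0.0594] tip 0.0319 mk 0.0363 needle -0.003 0.001 mark 0.175 0.098
-14.6 0.013 C [-0.0011  0.0522] tip 0.0331 mk 0.0375 needle -0.001 0.001 mark 0.179 0.098
feet [array([-0.0521, -0.0038]), array([0.0495, 0.0019])]
-14.6 0.018 C [-0.0011  0.0593] tip 0.0319 mk 0.0361 needle -0.001 0.001 mark 0.179 0.098
```

Request:
drive_tool:
  series:
    - [-0.4,0,0,0]
    - [-0.857,0,0,0]
    - [-0.857,0.3,0,0]
    - [-0.857,0.7,0,0]
    - [-0.857,1,0,0]
    - [-0.857,1,0,0]

```text
time_s: 16.62
tcp_pos: [0.5923, 0.2472, 0.2924]
ee_rot: [[-0.234, -0.972, -0.001], [-0.972, 0.234, -0.0], [0.0, 0.0, -1.0]]
wrist_force: [0.5, 0.2, 0.9]
gripper_width: 0.004
```

Request:
drive_tool:
  series:
    - [0,0.36,0,0]
    - [0,0.36,0.3,0]
    - [0,0.36,0.6,0]
    - [0,0.36,0.75,0]
    - [0,0.36,0.78,0]
    - [0,0.36,0.78,0]
    - [0,0.36,0.78,0]

```text
time_s: 17.5
tcp_pos: [0.553, 0.2571, 0.1995]
ee_rot: [[-0.237, -0.972, 0.002], [-0.972, 0.237, 0.001], [-0.002, -0.001, -1.0]]
wrist_force: [0.4, 0.3, 0.6]
gripper_width: 0.004
```

```bash
python3 - <<'E'
from h import *
s=telemetry.sense();print(s["time_s"],s["tcp_pos"],s["wrist_force"],np.degrees(np.arctan2(s["ee_rot"][1][0],s["ee_rot"][0][0])))
a=np.radians(-13.8);R=np.array([[np.cos(a),-np.sin(a)],[np.sin(a),np.cos(a)]])
print(R.T@(s["tcp_pos"][:2]-np.array([.5125,.0965])))
t=snap("top","t6"); w=snap("wrist","w6")
A=cv2.resize(t["color"][160:280,200:380],(720,480)); W=w["color"][:240]
cv2.imwrite("pics/v6.png",cv2.resize(np.vstack([cv2.resize(A,(640,427)),W]),(575,600)))
E
```

```text
17.5 [0.55303016 0.25705176 0.19947294] [0.41371531 0.26299065 0.60077136] -103.69773849124445
[0.00106326 0.16558512]
```

View pics/v6.png

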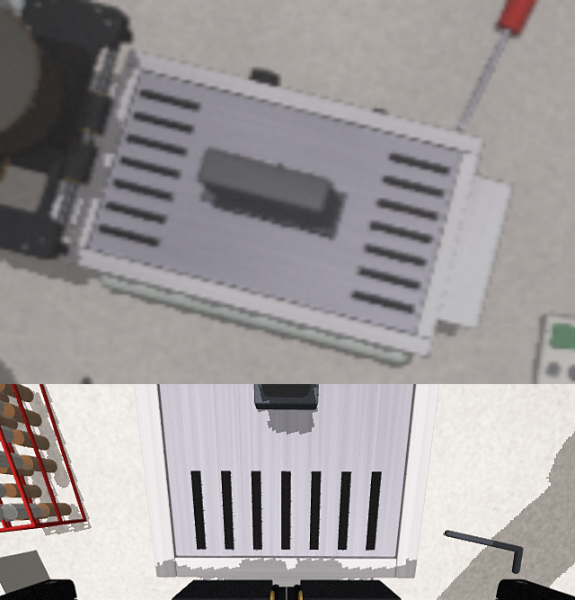

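Request:
drive_tool:
  series:
    - [0,0,0.02,0]
    - [0,0,0.04,0]
    - [0,0,0.06,0]
    - [0,0,0.08,0]
    - [0,0,0.1,0]
    - [0,0,0.12,0]
    - [0,0,0.14,0]
    - [0,0,0.16,0]

```text
time_s: 18.6
tcp_pos: [0.5525, 0.2571, 0.1793]
ee_rot: [[-0.237, -0.972, 0.001], [-0.972, 0.237, 0.001], [-0.001, -0.0, -1.0]]
wrist_force: [-0.2, 1.6, 0.5]
gripper_width: 0.003
```

Request:
drive_tool:
  series:
    - [0,0,0.02,0]
    - [0,0,0.04,0]
    - [0,0,0.06,0]
    - [0,0,0.08,0]
    - [0,0,0.1,0]
    - [0,0,0.12,0]
    - [0,0,0.12,0]

```text
time_s: 19.48
tcp_pos: [0.5525, 0.2568, 0.1647]
ee_rot: [[-0.237, -0.972, 0.0], [-0.972, 0.237, -0.0], [-0.0, -0.0, -1.0]]
wrist_force: [-0.3, 2.3, 3.1]
gripper_width: 0.005
```

```bash
python3 - <<'E'
from h import *
a=np.radians(-13.8);R=np.array([[np.cos(a),-np.sin(a)],[np.sin(a),np.cos(a)]]);m=np.array([.5125,.0965])
c=load("w6")
for u,v,z in [(317,27,.129),(317,215,.119),(176,200,.119),(462,200,.119)]: print(R.T@(atz(c,u,v,z)[:2]-m))
s=telemetry.sense();print(s["time_s"],s["tcp_pos"],s["wrist_force"])
E
```

```text
[0.00218275 0.05127058]
[0.00219067 0.15379463]
[0.08940141 0.1442634 ]
[-0.08740963  0.14395023]
19.475 [0.55245391 0.25682377 0.16473186] [-0.29679556  2.3369683   3.1141673 ]
```

Request:
drive_tool:
  series:
    - [0,0,0.01,0]
    - [0,0,0.02,0]
    - [0,0,0.026,0]
    - [0,0,0.026,0]
    - [0,0,0.026,0]
    - [0,0,0.026,0]
    - [0,0,0.026,0]
    - [0,0,0.026,0]
    - [0,0,0.026,0]
    - [0,0,0.026,0]

```text
time_s: 20.72
tcp_pos: [0.5524, 0.2567, 0.1617]
ee_rot: [[-0.237, -0.972, -0.0], [-0.972, 0.237, -0.0], [0.0, 0.0, -1.0]]
wrist_force: [1.1, 0.3, 3.6]
gripper_width: 0.003
```

```bash
python3 - <<'E'
from h import *
s=telemetry.sense();print(s["time_s"],s["tcp_pos"],s["wrist_force"])
t=snap("top","t7"); sd=snap("side","s7"); w=snap("wrist","w7")
cv2.imwrite("pics/v7.png",cv2.resize(t["color"][170:280,215:365],None,fx=5,fy=5,interpolation=cv2.INTER_CUBIC))
cv2.imwrite("pics/v8.png",np.vstack([cv2.resize(sd["color"][140:240,220:345],(500,400)),cv2.resize(w["color"][:240],(500,187))]))
E
```

```text
20.725 [0.55235518 0.25670348 0.16169293] [1.09057362 0.30669881 3.61318309]
```

View pics/v7.png

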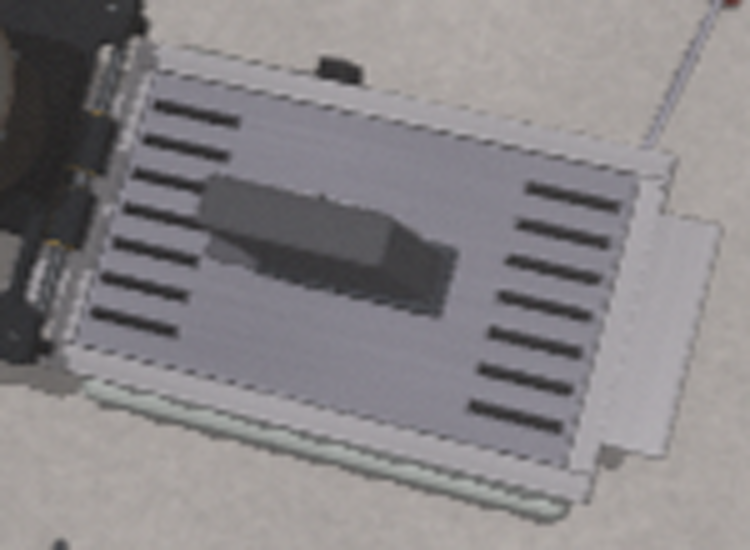

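View pics/v8.png

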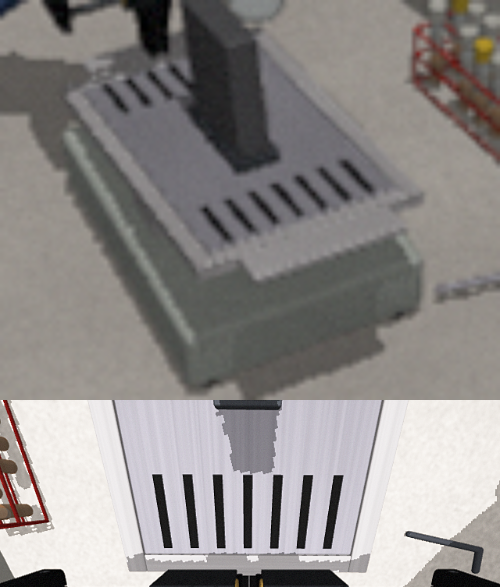

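```bash
python3 - <<'E'
from h import *
from scipy.ndimage import map_coordinates as mc
a=np.radians(-13.8);R=np.array([[np.cos(a),-np.sin(a)],[np.sin(a),np.cos(a)]]);m=np.array([.5125,.0965])
def samp(c,X,Y,A,dy):
    Yp=dy+(Y-dy)*np.cos(A)+.014*np.sin(A); Z=.105+.014*np.cos(A)-(Y-dy)*np.sin(A)
    P=np.stack([X,Yp],-1)@R.T+m; P=np.concatenate([P,Z[...,None]],-1)
    q=(P-c["eye"])@np.array(c["attitude"]); u=c["cx"]-c["fx"]*q[...,0]/q[...,2]; v=c["cy"]+c["fy"]*q[...,1]/q[...,2]
    g=cv2.GaussianBlur(cv2.cvtColor(c["color"],cv2.COLOR_BGR2GRAY),(0,0),.8).astype(float)
    return mc(g,[v,u],order=1).ravel()
for n0,n1,yr in [("t6","t7",(-.175,-.07)),("w6","w7",(.07,.14)),("w1","t7",None)]:
    if yr is None: continue
    X,Y=np.meshgrid(np.linspace(-.07,.07,140),np.linspace(*yr,100)); c0,c1=load(n0),load(n1)
    for dy in (0,.004):
        As=np.arange(.1,.26,.002); C=[np.corrcoef(samp(c0,X,Y,0,dy),samp(c1,X,Y,A,dy))[0,1] for A in As]
        i=np.argmax(C); print(n0,n1,dy,As[i].round(3),round(C[i],3))
E
```

```text
t6 t7 0 0.182 0.987
t6 t7 0.004 0.178 0.987
w6 w7 0 0.178 0.978
w6 w7 0.004 0.184 0.979
```

Three independent estimates put the tilt at 0.177–0.184 rad, against a mark at about 0.177 rad. The gauge stands free and upright, so I'm handing in while still holding.

```bash
python3 -c "
from h import *
s=telemetry.sense();print(s['time_s'],s['tcp_pos'],s['wrist_force']);print(order.finish_job())"
```

```text
20.875 [0.55235767 0.25670988 0.16169142] [0.84455728 0.77831329 2.84240976]
the job is handed in; nothing more can be done
None
```

The job is done and handed in at 20.9 s. The arm is still holding the platform tilted left end down, at what I measured as the mark's angle.

- **Plate:** I pressed the raised edge until the fingertips stopped at 119 mm above the bench with a firm 12 N reaction. That is flush with the frame.
- **Gauge:** I picked up the grey gauge, not the red look-alike. I stood it square on the plate with its dial facing away from the robot, and let go. The close-up showed the needle at 0.00 rad with the platform level, and the mark at about +0.177 rad.
- **Tilt:** I pushed the left flange down with about 3–4 N. The flange height gives about 0.177 rad, and matching the images before and after gives 0.178–0.184 rad. These agree to within the width of the mark.

**Not fully confirmed:**
- **Needle:** I could not see it on the mark in the final pose, because no camera views the dial from there. That rests on the tilt measurements.
- **Gauge position:** The frame edges suggest it stands about 3–4 mm to the right of the plate's exact centre. I left it there.

No other objects were touched, as far as the pictures I took show.

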